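# Hang a transmitter pack on the hook inside its cabinet

### The job

Take the transmitter pack with the orange handle out of the beech stand, lower it upright through the opening in the top of the cabinet without touching the black frame, and hang it by its belt clip over the steel hook inside. Feel for the hook, because it may be clamped nearer or farther, then press the pack down gently past the sprung keeper until it is fully home, let go, and leave everything else where it is.

Things in the scene. Friction and masses are not known exactly. Their poses are not given: they have to be found in the camera images.
- pack: Transmitter pack to hang, about 160 g (may differ by a quarter): grey body 22 (x) x 60 (y) x 70 (z) mm, orange handle on top, steel belt clip on its +x side. Origin: centre of the body's underside, z up. Antenna stub and knob on the body's top stay below 95 mm.
- pack_grip (a point): Point to grip on the pack's orange handle, 132 mm above the pack's origin. The handle is an upright bar 14 (x) x 34 (y) mm, centred, from 70 to 150 mm above the origin; grip it across its 14 mm (along the pack's x). When hung, its top stands 50 mm above the cabinet's frame.
- pack_clip (a point): Lower end of the belt clip's tongue, at x 20.25, y 0, z 26 mm of the pack. The tongue is 24 mm wide (y), x 18.5 to 22, z 26 to 67 mm; a bridge 16 mm wide (y) at z 60 to 67 joins it to the body, whose back face is x = 11. So there is an 7.5 mm gap between body and tongue, open downward, closed at z = 60 by the bridge.
- spare: A second pack of the same make with a white handle, in the other pocket of the stand. Leave alone.
- stand: Slotted beech stand, fixed, 50 (x) x 200 (y) x 30 (z) mm; origin at the centre of its underside. Two pockets 26 x 64 mm at y = +48 and -48 mm, 20 mm deep (floor 10 mm above the shelf), each holding an upright pack, axes parallel to the stand's, clip towards +x. Which pocket holds which pack changes.
- cabinet: Ash cabinet, fixed, 180 (x) x 200 (y) x 120 (z) mm, walls and floor 8 mm; origin at the centre of its underside on the shelf, z up. A pack hangs with its axes parallel to the cabinet's, belt clip towards +x. A pack that hangs fully home has its origin 20 mm above the cabinet's origin.
- frame: Black frame, the cabinet's top, 8 mm thick (112 to 120 mm above the shelf); origin and axes are the cabinet's. Its opening is 92 (x) x 84 (y) mm, centred on the origin. Neither pack nor robot may touch it.
- hook: The hook with its floor track in the cabinet; origin and axes are the cabinet's, so they do NOT show the hook plate. This is an upright steel plate 4 mm thick (x), 46 mm wide (y, centred), top edge 80 mm above the origin. It is clamped tight on the track with its -x face anywhere from x = 2 to 26 mm: not measured, find it by feel. Over 20 N on the hook is too rough.
- keeper_zone (a point): Only a nominal point (x 22, y 0, z 71 mm of the cabinet) near the brass spring keeper. The keeper stands about 1.7 mm behind (+x of) the hook plate, upright at 49 to 60 mm height, its mouth sloping back to 10 mm behind the plate at 82 mm. Yields 10 mm in +x with 2.5 N + 0.5 N/mm.
- hook_zone (a point): Only a nominal point: middle of the range of the hook plate's -x face, on its top edge (x 14, y 0, z 80 mm of the cabinet). The plate goes into the pack's clip gap, the tongue between plate and keeper. Pushing the tongue in takes 2 to 10 N downward, more than the pack's weight; home is where the clip's bridge lands firmly on the plate's top edge.
- lapel_clip: Chrome lapel clip, 36 x 10 x 22 mm, lying loose on the shelf; origin at the centre of its underside. Leave alone.
- battery_door: Black battery door cover, 52 x 34 x 8 mm, loose; origin at the centre of its underside. Leave alone.
- mic_sleeve: Blue silicone mic sleeve, a tube of 28 mm outside diameter, 40 mm tall, standing loose; origin at the centre of its underside. Leave alone.
Mind the look-alikes: they are no part of the job. Leave any purple look-alike of the pack alone.

How it is judged (in metres and radians):
On the way, in this order (a step that is already met when the one before it is completed fails the run):
1. the orange-handled pack is lifted out of the stand, its underside over 125 mm above the shelf (height (world z) of pack above 0.125 m), for 0.1 s.
2. the pack has been lowered through the opening (underside less than 90 mm above the shelf, inside the opening) (height (world z) of pack below 0.09 m and x of pack in the frame of cabinet between -0.035 and 0.035 m and y of pack in the frame of cabinet between -0.035 and 0.035 m), for 0.1 s.
At the end, for the whole second after the job is handed in: The orange-handled pack hangs on the hook in the cabinet: underside 20 mm above the cabinet's underside within 2.5 mm (clip bridge on the hook's top edge), upright within 5 degrees, inside the opening's outline, bearing on the hook, at rest and released (z of pack in the frame of cabinet between 0.0175 and 0.0225 m and x of pack in the frame of cabinet between -0.018 and 0.018 m and y of pack in the frame of cabinet between -0.014 and 0.014 m and angle between pack's own z axis and vertical below 0.09 rad and contact force between pack and hook above 0.4 N and contact force between pack and the fingers below 0.05 N and linear speed of pack below 0.02 m/s); the robot touches nothing.
It fails at once if the black frame is touched (over 0.5 N) (contact force between frame and anything else above 0.5 N).
It fails at once if the hook is loaded with more than 20 N (contact force between pack and hook above 20 N).
It fails at once if fingers or arm press on the hook (contact force between any of the fingers, the arm and hook above 0.5 N).
It fails at once if the spare pack, lapel clip, battery door or mic sleeve is moved more than 20 mm (distance of any of spare, lapel_clip, battery_door, mic_sleeve from where it was at the start of the episode above 0.02 m).
It also fails if it takes over 58 s, if anything falls off the work surface, if the arm or the gripper's body presses on something with over 40 N, if the wrist force passes 120 N, or if a joint passes its speed limit or range.

### The arm

A 6-joint arm with a two-finger parallel gripper is mounted at the origin on the work surface. World frame = base frame: x ahead of the robot, y to its left, z up, the work surface at z = 0. Lengths are in mm, angles in rad, forces in N, time in s.
With the tool pointing down it reaches from about 350 to 775 mm from the base axis. Payload 7.3 kg.
Tool frame: the origin (TCP) lies at the very end of the fingers, on their centre line; the grasp point (between the pads) lies grip_point_offset behind it (grip_point_offset is the distance from the TCP to the grasp point, in mm); x points along the fingers, z is the direction in which the jaws open and shut, and the axes are right-handed (so a half turn about x gives the same grasp; the last joint's range is limited). The gripper opens to 92 mm and grips with 3 to 60 N. Pads are 19 mm wide; open, the fingers measure 130 mm over their backs; the gripper's body (75 mm by 190 mm) begins 47 mm behind the grasp point.
Start: joints at [1.008, 0.342, 1.524, -0, 1.275, -0.146], TCP at [212.527, 480.08, 226.741] pointing down, gripper open.
Joint ranges: [-2.53, 2.53], [-0.77, 2.02], [0.04, 2.7], [-1, 4.14], [0.28, 2.66], [-3.11, 3.11]. Speed limits (rad/s): [2.57, 2.57, 3.14, 3.14, 3.14, 3.14].

### API

Orientations are given as [roll, pitch, yaw] about the fixed x, y, z axes, in that order (R = Rz(yaw) Ry(pitch) Rx(roll)).
In Python, from plant import * gives the robot as it stands.
- The arm moves only by the tool send_rows, never from a script. Its argument "series" is text: rows parted by semicolons, each of 5 numbers parted by spaces: the gripper's target within -1 to 1 (fully open at 1, half-way at 0, shut at -1), then the shift along the tool's x, y, z in units of 30 mm (1.0 is 30 mm), then the turn about the tool's x in units of 5 degrees (1.0 is 5 degrees). A call has 1 to 8 rows; each row is the pose to reach, as a shift and turn from the pose commanded when the call began, along the tool's axes at that moment; what a row does not reach only later rows make up. A row lasts 1/8 s, in which the tool goes at most 62.5 mm and 10.7 degrees, less where a joint would pass 70% of its speed; a pose out of reach is approached as far as the arm can. A call with a gripper value outside its range is refused whole. The fingers move at their own pace and stop on an object; the grip force is fixed at half the most. Time passes only in rows, so rows that repeat a pose let the fingers close. It gives the time, the measured TCP pose, the force and the opening at its end, in the units of the state.
- get_obs(): the state, without advancing time (a new reading comes with each control period).
- capture(name): name is "scene" or "top" or "wrist"; returns a dict with "pixels" (420x560x3 uint8, red, green, blue), "mtx" (3x3 intrinsics, pixels), "R" (3x3) and "t" (3): a world point X has camera coordinates R X + t. Camera axes: x right, y down, z forward; pixel columns grow to the right and rows downward; lengths in mm; the calibration is good to about 2 mm. A picture is of the moment at which its call begins. There is no depth.
- close_job(): hands the job in, once; it reports no verdict.
Trained networks look in a picture, given as the dict that the camera call returned (one of the last four; its "shot" number tells which), for a name from the list of things; names that differ only in an ending like _2 or _b are one class to them, and where a whole thing is asked for, a point or a joint stands for the part that bears it (a point fixed in the world has none). Each returns a list of dicts, best first, with "score" (0 to 1); they miss things now and then, are a little off and sometimes report something else, mostly with a low value. They report only what shows in the picture. A call takes as long as a camera call. They do not tell look-alikes from the thing itself.
- cut_out(picture, thing): "pixels" (420x560 bool, what is visible of it).
- place_of(picture, thing): "point" ([x, y, z] in mm, in world coordinates, good to about 4 mm: a listed point, or the origin of a listed thing).
The state is a dict: "time": time; "joint_positions": joint angles; "dq": joint speeds; "tau": joint torques, N m; "tool_pos": TCP position; "tcp_rot": TCP orientation; "contact_force": force on the tool from outside, world axes, zero at the start; "moment": the same for the moment, N m; "grip_width": finger opening in mm.
Only numpy, scipy, OpenCV 4.12 (cv2) and the standard library are available. Lean on these libraries where they do the work, as an engineer would, in place of code of your own. Each camera call takes 0.05 s, during which the arm holds its last target.

## Working session

There is one attempt and no reset: what is moved stays moved. The work goes in short steps, Python scripts to look and compute and a tool call to move; the robot and the scene stay as the last step left them, time stands still between calls to the robot, and variables do not carry over. Pictures are saved under pics/ and viewed, and the job is handed in when it is done.

Besides the shell and the picture viewer there is one more tool, called after "Request:" by a JSON object that holds its "api" and its "payload", one argument or row to a line. send_rows: Moves the arm, as the interface text tells. Its arguments: {"type":"object","properties":{"series":{"type":"string"}},"required":["series"]}

```bash
ls; mkdir -p pics; python3 - <<'E'
from plant import *
import cv2,numpy as np
o=get_obs(); print(o)
for n in ["scene","top","wrist"]:
    p=capture(n); cv2.imwrite(f"pics/{n}0.png",p["pixels"][:,:,::-1]); print(n,p["mtx"].round(1).tolist(),(-p["R"].T@p["t"]).round(0),p["R"].round(2).tolist())
    for th in ["pack","pack_grip","stand","cabinet","frame","spare"]:
        print(th,[(np.round(d["point"],1).tolist(),round(d["score"],2)) for d in place_of(p,th)][:4])
E
```

```text
pics
{'time': 0.0, 'joint_positions': array([ 1.00799049e+00,  3.42731151e-01,  1.52503029e+00, -3.41938498e-06,
        1.27540567e+00, -1.45996779e-01]), 'dq': array([ 0.00093044,  0.00036071,  0.00015069,  0.00192018, -0.00095088,
        0.00050992]), 'tau': array([ 1.79928534e-04, -4.31236553e+01, -2.44225860e+01,  7.17364834e-02,
        5.58151701e-02, -1.13323679e-04]), 'tool_pos': array([212.29814968, 479.70589507, 226.03596302]), 'tcp_rot': array([ 2.99767259,  1.56922186, -2.13152445]), 'contact_force': array([ 0.9803294 , -0.54501906,  1.10176433]), 'moment': array([ 0.00242119,  0.01843877, -0.00038927]), 'grip_width': 91.68341313237548}
scene [[500.6, 0.0, 285.1], [0.0, 500.6, 204.7], [0.0, 0.0, 1.0]] [1156.  222.  742.] [[-0.43, 0.9, -0.02], [0.63, 0.29, -0.72], [-0.64, -0.32, -0.7]]
pack [([563.7, -230.1, 9.1], 0.92), ([670.8, -179.5, -3.8], 0.89), ([584.1, -362.0, 2.0], 0.65)]
pack_grip [([672.3, -171.8, 131.6], 0.71), ([566.3, -229.3, 144.7], 0.65), ([582.4, -358.7, 130.3], 0.62), ([747.4, -112.8, -0.2], 0.48)]
stand [([552.4, -186.8, -1.3], 0.67), ([565.5, -232.4, 
[... 160 characters left out ...]
p [[438.4, 0.0, 275.8], [0.0, 438.4, 216.1], [0.0, 0.0, 1.0]] [544. -39. 924.] [[0.02, -1.0, 0.04], [-1.0, -0.03, -0.06], [0.06, -0.04, -1.0]]
pack [([669.7, -174.7, 1.9], 0.95), ([561.3, -229.5, 12.2], 0.6)]
pack_grip [([560.5, -231.5, 139.6], 0.75), ([669.5, -178.9, 134.3], 0.67), ([587.5, -359.9, 128.9], 0.61)]
stand [([553.3, -181.7, -1.1], 0.84)]
cabinet [([533.4, 188.0, -1.2], 0.98)]
frame [([534.2, 190.5, -3.1], 0.61)]
spare [([541.6, -133.2, 8.8], 0.72), ([464.0, -33.2, 1.5], 0.38)]
wrist [[366.4, 0.0, 277.3], [0.0, 366.4, 215.6], [0.0, 0.0, 1.0]] [144. 511. 385.] [[0.41, 0.91, 0.0], [0.88, -0.39, 0.28], [0.25, -0.11, -0.96]]
pack []
pack_grip []
stand []
cabinet []
frame []
spare []
```

View pics/scene0.png

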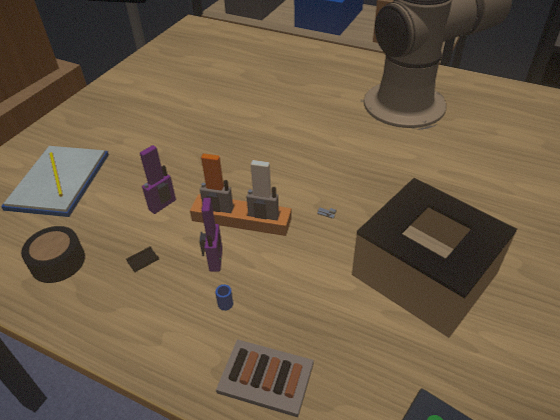

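View pics/top0.png

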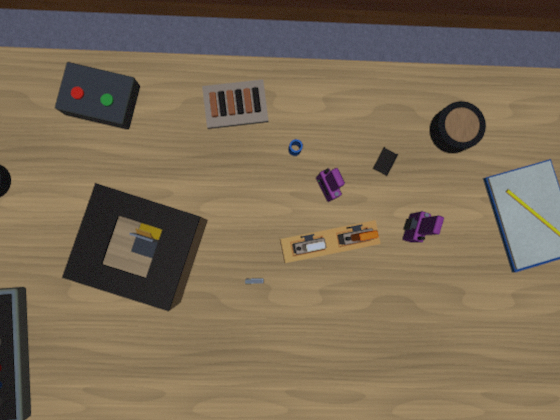

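The orange-handled pack is at scene (212,172) and top (358,237). It could be confused with:
- the white spare: scene (261,180), top (310,246)
- purple look-alike: scene (157,180), top (424,227)
- purple look-alike: scene (212,237), top (331,183)

The battery block at scene (265,375) and the wood-topped pot are plainly different. I'm choosing the orange one and checking it in a crop.

```bash
python3 - <<'E'
import cv2,numpy as np
t=cv2.imread("pics/top0.png");s=cv2.imread("pics/scene0.png")
c=cv2.resize(t[215:275,270:400],None,fx=6,fy=6,interpolation=cv2.INTER_CUBIC);cv2.imwrite("pics/c1.png",c)
c=cv2.resize(t[175:320,55:215],None,fx=4,fy=4,interpolation=cv2.INTER_CUBIC);cv2.imwrite("pics/c2.png",c)
c=cv2.resize(s[140:280,180:300],None,fx=4,fy=4,interpolation=cv2.INTER_CUBIC);cv2.imwrite("pics/c3.png",c)
E
```

```text
(no output)
```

View pics/c1.png

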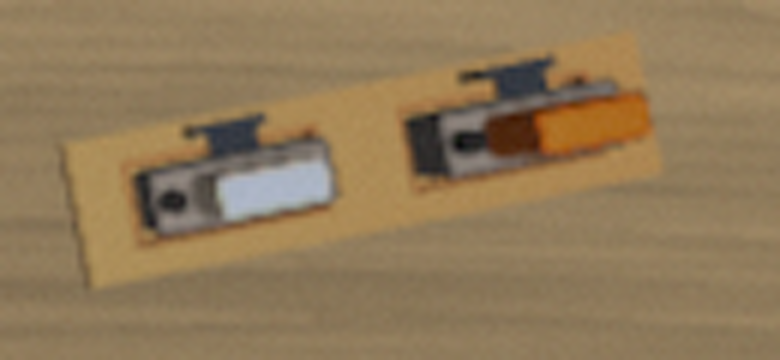

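View pics/c2.png

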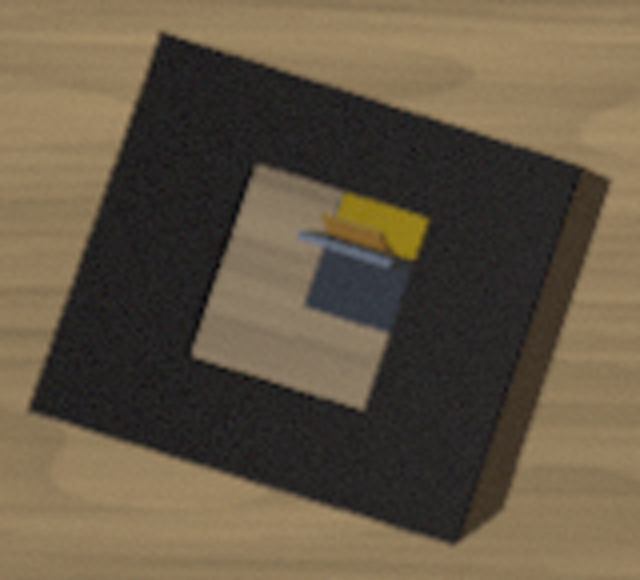

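View pics/c3.png

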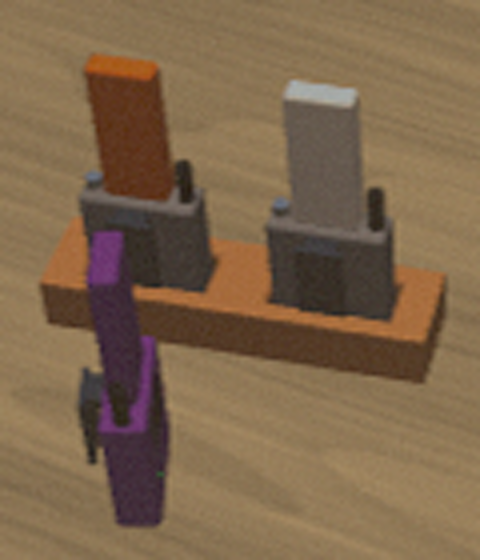

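```bash
python3 - <<'E'
import cv2,numpy as np
s=cv2.imread("pics/scene0.png")
c=cv2.resize(s[175:335,345:525],None,fx=4,fy=4,interpolation=cv2.INTER_CUBIC);cv2.imwrite("pics/c4.png",c)
E
```

```text
(no output)
```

View pics/c4.png

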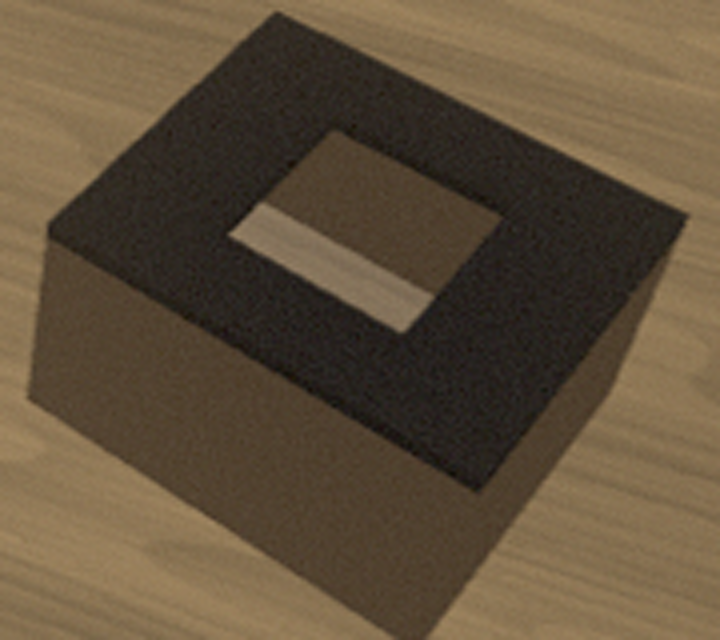

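```bash
cat > h.py <<'E'
import numpy as np,cv2
from scipy.optimize import least_squares
def proj(c,X):
    X=np.atleast_2d(X); p=(c["R"]@X.T).T+c["t"]; q=(c["mtx"]@p.T).T; return q[:,:2]/q[:,2:]
def rz(a): return np.array([[np.cos(a),-np.sin(a),0],[np.sin(a),np.cos(a),0],[0,0,1]])
def world(p,X): return np.atleast_2d(X)@rz(p[2]).T+[p[0],p[1],0]
def ray(c,uv,z):
    d=c["R"].T@np.linalg.solve(c["mtx"],[uv[0],uv[1],1]); o=-c["R"].T@c["t"]; return o+d*(z-o[2])/d[2]
def fit(obs,p0):
    f=lambda p:np.concatenate([(proj(c,world(p,X))-uv).ravel() for c,X,uv in obs])
    r=least_squares(f,p0); return r.x,f(r.x).reshape(-1,2)
E
python3 - <<'E'
from plant import *
from h import *
T=capture("top");S=capture("scene")
import pickle; pickle.dump((T,S),open("cal.pkl","wb"))
k=lambda a,f,o:np.array(a)/f+np.array(o)-0.5+0.5/f
# top outer order: (160,33)=+x+y, (585,168)=+x-y,(455,545)=-x-y,(30,410)=-x+y
to=k([(160,33),(585,168),(455,545),(30,410)],4,(55,175)); ow=np.array([(90,100,120),(90,-100,120),(-90,-100,120),(-90,100,120)])
ti=k([(258,165),(428,217),(366,410),(192,357)],4,(55,175)); iw=np.array([(46,42,112),(46,-42,120),(-46,-42,120),(-46,42,112)])
so=k([(278,12),(688,214),(478,492),(403,333)],4,(345,175)); sw=np.array([(-90,-100,120),(-90,100,120),(90,100,112),(46,42,120)])
for n,ob in [("top",[(T,ow,to),(T,iw,ti)]),("scene",[(S,sw,so)]),("all",[(T,ow,to),(T,iw,ti),(S,sw,so)])]:
    p,r=fit(ob,[534,190,-0.27]); print("cab",n,p.round(3),r.round(1).tolist())
pc=p
# hook plate top edge: two ends of -x/top edge
for uv in [(300,240),(390,267),(303,232),(393,260)]:
    w=ray(T,k(uv,4,(55,175)),80); print("hook pt cab", (rz(pc[2]).T@(w-[pc[0],pc[1],0])).round(1))
st=k([(62,143),(635,35),(662,175),(90,288)],6,(270,215)); sw2=np.array([(25,100,30),(25,-100,30),(-25,-100,30),(-25,100,30)])
p,r=fit([(T,sw2,st)],[552,-184,0.2]);print("stand",p.round(3),r.round(1).tolist())
ss=k([(82,218),(445,275),(425,345)],4,(180,140))
ht=k([(537,112),(648,93),(652,133),(540,152)],6,(270,215)); hw=np.array([(7,17,160),(7,-17,160),(-7,-17,160),(-7,17,160)])
p2,r=fit([(T,hw,ht)],[562,-230,0.2]);print("pack top",p2.round(3),r.round(1).tolist())
hs=k([(87,70),(155,80),(160,62),(95,55)],4,(180,140))
hw2=np.array([(7,-17,160),(7,17,160),(-7,17,160),(-7,-17,160)])
p3,r=fit([(S,hw2,hs)],[562,-230,0.2]);print("pack scene",p3.round(3),r.round(1).tolist())
print("pack nominal from stand",world(p,[(0,-48,10)]).round(1))
E
```

```text
cab top [ 5.34114e+02  1.92389e+02 -2.83000e-01] [[0.6, -0.3], [-0.7, -0.7], [0.3, 0.2], [-0.2, 0.4], [0.1, -0.4], [0.4, 0.4], [-0.4, 0.7], [0.0, -0.3]]
cab scene [ 5.32751e+02  1.93861e+02 -2.88000e-01] [[-0.4, -0.7], [0.4, 0.1], [0.0, 0.3], [-0.1, -0.1]]
cab all [ 5.33837e+02  1.92957e+02 -2.84000e-01] [[0.3, -0.2], [-1.0, -0.5], [-0.1, 0.4], [-0.6, 0.5], [-0.2, -0.2], [0.1, 0.5], [-0.8, 0.9], [-0.3, -0.2], [-1.3, -0.5], [-0.3, 0.2], [-0.4, 0.6], [-0.7, 0.2]]
hook pt cab [16.8 21.4 80. ]
hook pt cab [ 17.4 -23.1  80. ]
hook pt cab [20.8 21.3 80. ]
hook pt cab [ 21.  -23.4  80. ]
stand [ 5.52980e+02 -1.82977e+02  2.13000e-01] [[0.1, -0.0], [-0.2, -0.2], [0.1, 0.3], [0.0, -0.0]]
pack top [ 5.64165e+02 -2.29705e+02  1.79000e-01] [[-0.6, -0.7], [-0.2, -0.5], [0.5, 0.7], [0.2, 0.5]]
pack scene [ 5.6366e+02 -2.2658e+02  2.3800e-01] [[-0.6, 0.4], [-0.1, 0.1], [0.9, -0.1], [-0.2, -0.5]]
pack nominal from stand [[ 563.1 -229.9   10. ]]
```

```bash
cat >> h.py <<'E'
from scipy.spatial.transform import Rotation as Ro
def Rt(o): return Ro.from_euler('xyz',o["tcp_rot"]).as_matrix()
def plan(o,target,yaw,R=None):
    """TCP target (mm), yaw = world heading wanted for tool z (mod pi). prints units"""
    R=Rt(o) if R is None else R
    d=R.T@(np.array(target)-o["tool_pos"])/30
    h=np.arctan2(R[1,2],R[0,2])
    # turn about tool x (down): positive turn decreases heading
    dt=-(yaw-h); dt=(dt+np.pi/2)%np.pi-np.pi/2
    return d.round(3), round(np.degrees(dt)/5,3)
def st(o): 
    R=Rt(o); print("t",round(o["time"],2),"pos",o["tool_pos"].round(1),"zhead",round(np.arctan2(R[1,2],R[0,2]),3),"xax",R[:,0].round(4),"F",o["contact_force"].round(2),"M",o["moment"].round(2),"w",round(o["grip_width"],1),"q6",o["joint_positions"].round(2))
E
python3 - <<'E'
import plant
from plant import *
from h import *
print([x for x in dir(plant) if not x.startswith('_')])
print(getattr(plant,"grip_point_offset",None))
o=get_obs(); st(o); print(Rt(o).round(3))
off=getattr(plant,"grip_point_offset",0)
print(plan(o,[563.3,-229,260],0.213))
E
```

```text
['Unreachable', 'capture', 'close_job', 'cut_out', 'get_obs', 'grip_point_offset', 'place_of']
18.8
t 1.15 pos [212.5 480.1 226.8] zhead 1.154 xax [ 1.e-04  1.e-04 -1.e+00] F [-0.2   0.52 -0.36] M [-0.04  0.01  0.02] w 91.8 q6 [ 1.01  0.34  1.52  0.    1.28 -0.15]
[[ 0.    -0.914  0.405]
 [ 0.     0.405  0.914]
 [-1.    -0.     0.   ]]
(array([ -1.11 , -20.26 , -16.879]), np.float64(10.783))
```

Request:
{"api": "send_rows", "payload": {
  "series": "0.1 -1.1 -1.5 -1.2 0; 0.1 -1.1 -3 -2.5 1.5; 0.1 -1.1 -4.5 -3.8 3; 0.1 -1.1 -6 -5 4.5; 0.1 -1.1 -7.5 -6.2 6; 0.1 -1.1 -9 -7.5 7.5; 0.1 -1.1 -10.5 -8.8 9; 0.1 -1.1 -12 -10 10.8"
}}

```text
time: 2.15
tool_pos: [420.8, 58.1, 260.0]
tcp_rot: [0.006, 1.57, 0.212]
contact_force: [0.7, 0.7, -0.5]
grip_width: 50.4
```

```bash
python3 - <<'E'
from plant import *
from h import *
o=get_obs(); st(o)
print(plan(o,[563.3,-229,260],0.213))
E
```

```text
t 2.15 pos [420.8  58.1 260. ] zhead 0.206 xax [ 1.e-03  2.e-04 -1.e+00] F [ 0.75  0.66 -0.46] M [-0.09 -0.02 -0.01] w 50.4 q6 [-0.04  0.13  1.72  0.    1.3  -0.25]
(array([ 4.0000e-03, -1.0339e+01,  2.6900e+00]), np.float64(-0.078))
```

Request:
{"api": "send_rows", "payload": {
  "series": "0.1 0 -1.5 0.4 0; 0.1 0 -3 0.8 0; 0.1 0 -4.8 1.2 0; 0.1 0 -6.5 1.7 0; 0.1 0 -8.2 2.1 0; 0.1 0 -9.5 2.5 -0.08; 0.1 0 -10.34 2.7 -0.08; 0.1 0 -10.34 2.7 -0.08"
}}

```text
time: 3.15
tool_pos: [564.7, -227.7, 258.8]
tcp_rot: [2.392, 1.57, 2.608]
contact_force: [0.2, 0.2, -0.1]
grip_width: 50.4
```

```bash
python3 - <<'E'
from plant import *
from h import *
import pickle
o=get_obs(); st(o)
p=capture("wrist"); cv2.imwrite("pics/w1.png",p["pixels"][:,:,::-1]); pickle.dump(p,open("w1.pkl","wb"))
for th in ["pack","pack_grip"]:
    print(th,[(np.round(d["point"],1).tolist(),round(d["score"],2)) for d in place_of(p,th)][:4])
print(proj(p,world([563.3,-229,.213],[(7,17,160),(7,-17,160),(-7,-17,160),(-7,17,160)])).round(1))
o=get_obs();print(plan(o,[563.3,-229,125],0.213))
E
```

```text
t 3.15 pos [ 564.7 -227.7  258.8] zhead 0.216 xax [-8.e-04  5.e-04 -1.e+00] F [ 0.18  0.25 -0.12] M [-0.02  0.04 -0.06] w 50.4 q6 [-0.51  0.48  1.22  0.    1.44 -0.73]
pack [([669.1, -173.8, -2.9], 0.91), ([587.1, -364.6, -1.9], 0.85), ([564.6, -230.6, 12.8], 0.64)]
pack_grip [([667.0, -177.5, 131.0], 0.63), ([562.3, -227.6, 139.4], 0.62)]
[[284.2 195.7]
 [283.8 240.3]
 [265.  240.3]
 [264.7 195.7]]
(array([ 4.49 , -0.116, -0.056]), np.float64(0.069))
```

View pics/w1.png

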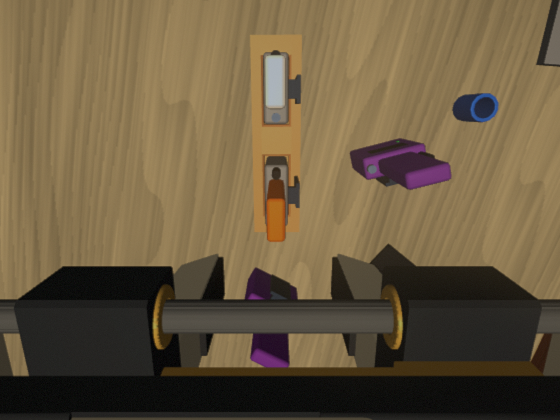

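The wrist view shows the orange handle top at cols 267–285, rows 197–241, about 1 px right of my prediction. The purple look-alikes are at (400,163) and (270,320), clear of the fingers' path.

```bash
python3 - <<'E'
from h import *
import pickle
p=pickle.load(open("w1.pkl","rb")); im=p["pixels"].astype(int)
m=(im[:,:,0]>190)&(im[:,:,1]>70)&(im[:,:,1]<150)&(im[:,:,2]<70)
m[:150]=0;m[250:]=0;m[:,:250]=0;m[:,300:]=0
ys,xs=np.nonzero(m);print(len(xs),xs.min(),xs.max(),ys.min(),ys.max())
r=cv2.minAreaRect(np.c_[xs,ys].astype(np.float32));print(r)
print(ray(p,r[0],160))
# stand top edge
for row in (60,140,225):
    print(im[row,245:308].tolist()[::2][:0], [ (c) for c in range(245,308) if abs(im[row,c]-im[row,c-1]).sum()>60])
print(ray(p,(250.5,140),30),ray(p,(302,140),30))
E
```

```text
Traceback (most recent call last):
ValueError: zero-size array to reduction operation minimum which has no identity
```

```bash
python3 - <<'E'
from h import *
import pickle
p=pickle.load(open("w1.pkl","rb")); im=p["pixels"].astype(int)
print(im[220,260:292:2].tolist())
m=(im[:,:,0]>160)&(im[:,:,2]<60)
m[:180]=0;m[250:]=0;m[:,:255]=0;m[:,295:]=0
m=cv2.morphologyEx(m.astype(np.uint8),cv2.MORPH_OPEN,np.ones((3,3)))
ys,xs=np.nonzero(m);print(len(xs),xs.min(),xs.max(),ys.min(),ys.max())
r=cv2.minAreaRect(np.c_[xs,ys].astype(np.float32));print(r)
print(ray(p,r[0],160))
print(ray(p,(250,140),30),ray(p,(302,140),30))
E
```

```text
[[174, 128, 70], [174, 128, 70], [164, 123, 68], [115, 83, 63], [174, 90, 25], [173, 105, 27], [174, 105, 31], [174, 104, 29], [173, 104, 27], [173, 104, 28], [175, 105, 30], [167, 90, 24], [149, 74, 34], [99, 90, 78], [172, 128, 70], [175, 130, 72]]
676 267 283 199 241
((275.0, 220.0), (42.0, 16.0), 90.0)
[ 563.95140925 -230.10939694  160.        ]
[ 527.77266979 -189.50446347   30.        ] [ 580.4511509 -177.9521896   30.       ]
```

```bash
python3 - <<'E'
from plant import *
from h import *
o=get_obs(); st(o);print(Rt(o).round(3))
print(plan(o,[563.9,-229.7,125],0.213))
E
```

```text
t 3.3 pos [ 564.2 -225.3  259.7] zhead 0.219 xax [-4.e-04  6.e-04 -1.e+00] F [0.02 0.46 1.08] M [-0.04  0.04 -0.02] w 50.5 q6 [-0.51  0.48  1.22  0.    1.44 -0.73]
[[-0.    -0.217  0.976]
 [ 0.001  0.976  0.217]
 [-1.     0.001 -0.   ]]
(array([ 4.49 , -0.143, -0.041]), np.float64(0.069))
```

Request:
{"api": "send_rows", "payload": {
  "series": "0.1 2 0 0 0; 0.1 2 0 0 0; 0.1 2 0 0 0; 0.1 2 0 0 0"
}}

```text
time: 3.8
tool_pos: [565.7, -226.6, 202.4]
tcp_rot: [-0.696, 1.566, -0.477]
contact_force: [-0.1, -0.7, -0.1]
grip_width: 50.8
```

```bash
python3 - <<'E'
from plant import *
from h import *
o=get_obs(); st(o)
capture("top"); o=get_obs(); st(o)
print(plan(o,[563.9,-229.7,125],0.213))
E
```

```text
t 3.8 pos [ 565.7 -226.6  202.4] zhead 0.219 xax [ 0.0039 -0.002  -1.    ] F [-0.14 -0.66 -0.09] M [-0.04  0.05 -0.03] w 50.8 q6 [-0.51  0.51  1.32  0.    1.3  -0.73]
t 3.85 pos [ 565.5 -226.6  202. ] zhead 0.219 xax [ 0.0034 -0.0018 -1.    ] F [-0.08 -0.59 -0.03] M [-0.08 -0.01 -0.04] w 50.8 q6 [-0.51  0.51  1.32  0.    1.3  -0.73]
(array([ 2.567, -0.084, -0.082]), np.float64(0.066))
```

Request:
{"api": "send_rows", "payload": {
  "series": "0.1 0.6 -0.08 -0.08 0.07; 0.1 1.2 -0.08 -0.08 0.07; 0.1 1.8 -0.08 -0.08 0.07; 0.1 2.3 -0.08 -0.08 0.07; 0.1 2.56 -0.08 -0.08 0.07; 0.1 2.56 -0.08 -0.08 0.07; 0.1 2.56 -0.08 -0.08 0.07"
}}

```text
time: 4.72
tool_pos: [563.2, -229.3, 123.6]
tcp_rot: [-0.649, 1.57, -0.436]
contact_force: [0.2, -0.2, -0.0]
grip_width: 50.7
```

```bash
python3 - <<'E'
from plant import *
from h import *
import pickle
p=capture("wrist"); cv2.imwrite("pics/w2.png",p["pixels"][:,:,::-1]); pickle.dump(p,open("w2.pkl","wb"))
s=capture("scene"); cv2.imwrite("pics/s2.png",cv2.resize(s["pixels"][90:290,130:330,::-1],None,fx=3,fy=3))
o=get_obs(); st(o)
print(plan(o,[563.9,-229.7,125],0.213))
E
```

```text
t 4.83 pos [ 563.1 -229.3  123.6] zhead 0.212 xax [ 1.2e-03 -6.0e-04 -1.0e+00] F [ 0.5  -0.24  0.17] M [-0.04  0.07  0.01] w 50.8 q6 [-0.51  0.58  1.43  0.    1.13 -0.73]
(array([-0.045, -0.018,  0.023]), np.float64(-0.007))
```

View pics/w2.png

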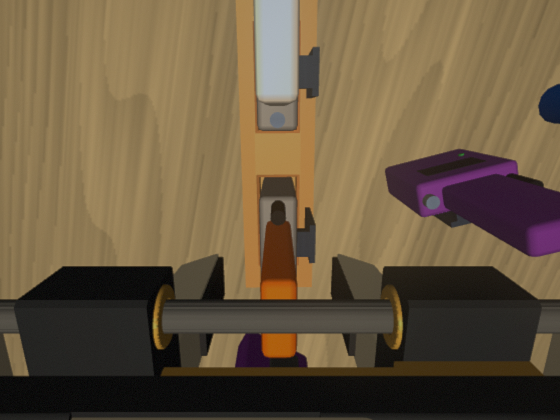

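View pics/s2.png

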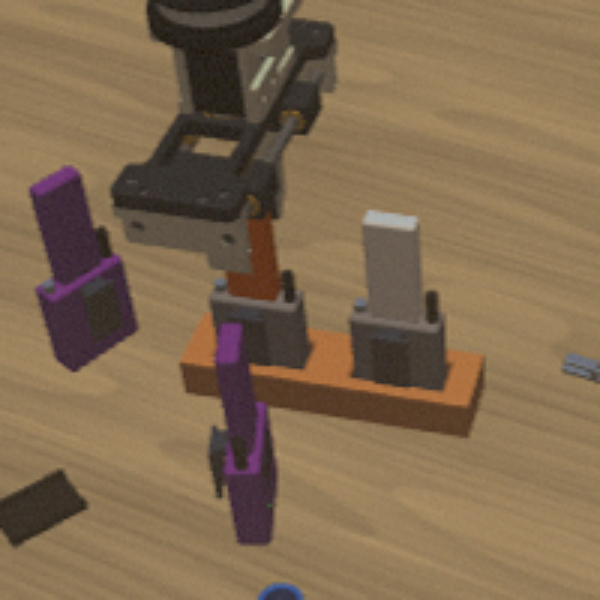

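The handle (cols 261–298) sits centred between the open jaws at 223 and 333, and the fingers straddle it. Closing the gripper.

Request:
{"api": "send_rows", "payload": {
  "series": "-1 -0.04 -0.02 0 0; -1 -0.04 -0.02 0 0; -1 -0.04 -0.02 0 0; -1 -0.04 -0.02 0 0; -1 -0.04 -0.02 0 0; -1 -0.04 -0.02 0 0"
}}

```text
time: 5.58
tool_pos: [562.8, -229.7, 124.1]
tcp_rot: [1.959, 1.571, 2.171]
contact_force: [-1.3, 0.2, -0.0]
grip_width: 13.9
```

```bash
python3 - <<'E'
from plant import *
from h import *
o=get_obs(); st(o)
E
```

```text
t 5.58 pos [ 562.8 -229.7  124.1] zhead 0.212 xax [-1.e-04  2.e-04 -1.e+00] F [-1.27  0.23 -0.04] M [-0.08  0.06 -0.01] w 13.9 q6 [-0.51  0.58  1.42  0.    1.13 -0.73]
```

Request:
{"api": "send_rows", "payload": {
  "series": "-1 -0.3 0 0 0; -1 -0.7 0 0 0; -1 -1.2 0 0 0; -1 -1.9 0 0 0; -1 -2.8 0 0 0; -1 -3.8 0 0 0; -1 -4.8 0 0 0; -1 -5.5 0 0 0"
}}

```text
time: 6.58
tool_pos: [563.1, -229.8, 292.0]
tcp_rot: [-0.685, 1.568, -0.473]
contact_force: [0.5, 0.0, -1.2]
grip_width: 14.0
```

```bash
python3 - <<'E'
from plant import *
from h import *
s=capture("scene"); cv2.imwrite("pics/s3.png",s["pixels"][:,:,::-1])
o=get_obs(); st(o);print(Rt(o).round(3))
yaw=-0.284; c=np.array([533.9,192.8,0]); 
t=world([c[0],c[1],yaw],[(-8,0,290)])[0]; print(t,plan(o,t,yaw))
E
```

```text
t 6.62 pos [ 563.8 -230.2  294.7] zhead 0.212 xax [ 0.0064 -0.0035 -1.    ] F [0.37 0.63 0.67] M [-0.06 -0.04 -0.03] w 14.2 q6 [-0.51  0.46  1.16  0.    1.52 -0.73]
[[ 0.006 -0.211  0.977]
 [-0.003  0.978  0.211]
 [-1.    -0.005  0.006]]
[526.22046136 195.04158119 290.        ] (array([ 0.1  , 14.12 ,  1.763]), np.float64(5.689))
```

View pics/s3.png

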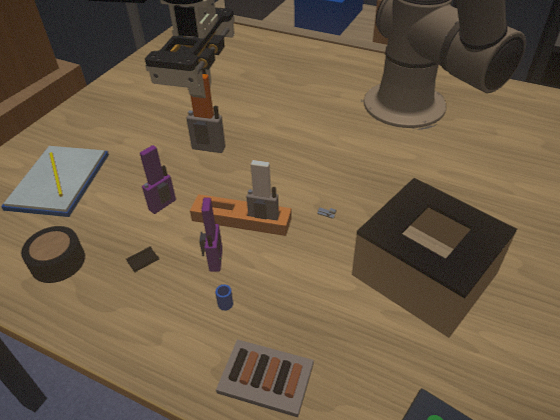

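Request:
{"api": "send_rows", "payload": {
  "series": "-1 -0.5 0.8 0 0; -1 -0.5 2.2 0.2 0; -1 -0.5 3.8 0.4 0.5; -1 -0.5 5.4 0.6 1.5; -1 -0.5 7 0.8 2.5; -1 -0.5 8.6 1 3.5; -1 -0.5 10.2 1.2 4.5; -1 -0.5 11.5 1.4 5.7"
}}

```text
time: 7.62
tool_pos: [529.7, 119.2, 304.5]
tcp_rot: [2.479, 1.57, 2.192]
contact_force: [-0.1, -0.7, -1.2]
grip_width: 14.1
```

```bash
python3 - <<'E'
from plant import *
from h import *
s=capture("scene")
o=get_obs(); st(o);print(Rt(o).round(3))
yaw=-0.284; c=np.array([533.9,192.8,0]); 
t=world([c[0],c[1],yaw],[(-8,0,300)])[0]; print(t,plan(o,t,yaw))
E
```

```text
t 7.67 pos [529.1 123.3 304.4] zhead -0.289 xax [-7.0e-04  3.8e-03 -1.0e+00] F [-1.59  3.11 -1.73] M [0.1  0.15 0.01] w 13.9 q6 [0.09 0.33 1.33 0.   1.48 0.37]
[[-0.001  0.285  0.959]
 [ 0.004  0.959 -0.285]
 [-1.     0.003 -0.002]]
[526.22046136 195.04158119 300.        ] (array([ 0.157,  2.265, -0.774]), np.float64(-0.055))
```

Request:
{"api": "send_rows", "payload": {
  "series": "-1 0 1 -0.4 -0.05; -1 0 1.8 -0.7 -0.05; -1 0 2.2 -0.77 -0.05; -1 0 2.26 -0.77 -0.05; -1 0 2.26 -0.77 -0.05; -1 0 2.26 -0.77 -0.05"
}}

```text
time: 8.43
tool_pos: [528.2, 187.1, 304.1]
tcp_rot: [-1.714, 1.571, -1.996]
contact_force: [-0.1, 0.6, -1.1]
grip_width: 14.0
```

```bash
python3 - <<'E'
from plant import *
from h import *
import pickle
o=get_obs(); st(o);print(Rt(o).round(3))
yaw=-0.284; c=np.array([533.9,192.8,0]); 
t=world([c[0],c[1],yaw],[(-8,0,300)])[0]; print(t,plan(o,t,yaw))
P=[capture(n) for n in ("scene","top","wrist")]; pickle.dump(P,open("p4.pkl","wb"))
for i,p in enumerate(P):cv2.imwrite(f"pics/v4_{i}.png",p["pixels"][:,:,::-1])
cv2.imwrite("pics/v4_1c.png",cv2.resize(P[1]["pixels"][170:330,40:240,::-1],None,fx=4,fy=3.75*1.0667))
o=get_obs(); st(o)
E
```

```text
t 8.43 pos [528.2 187.1 304.1] zhead -0.282 xax [-1.e-04 -1.e-04 -1.e+00] F [-0.06  0.56 -1.11] M [-0.08  0.13  0.01] w 14.0 q6 [ 0.2   0.36  1.28 -0.    1.5   0.49]
[[-0.     0.278  0.961]
 [-0.     0.961 -0.278]
 [-1.    -0.    -0.   ]]
[526.22046136 195.04158119 300.        ] (array([ 0.138,  0.235, -0.137]), np.float64(0.026))
t 8.57 pos [528.2 187.4 304.2] zhead -0.281 xax [-0.  0. -1.] F [-0.84 -0.67 -0.58] M [-0.07  0.04 -0.07] w 13.8 q6 [0.2  0.36 1.28 0.   1.5  0.49]
```

View pics/v4_0.png

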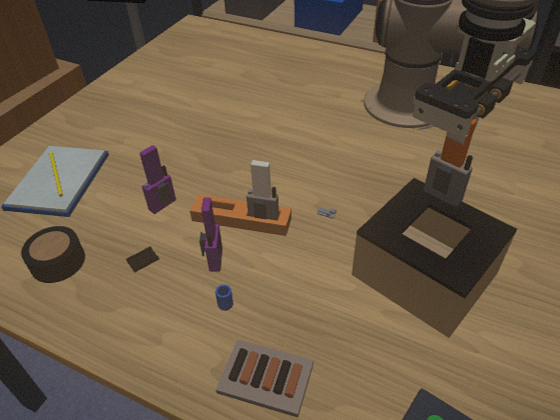

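View pics/v4_1c.png

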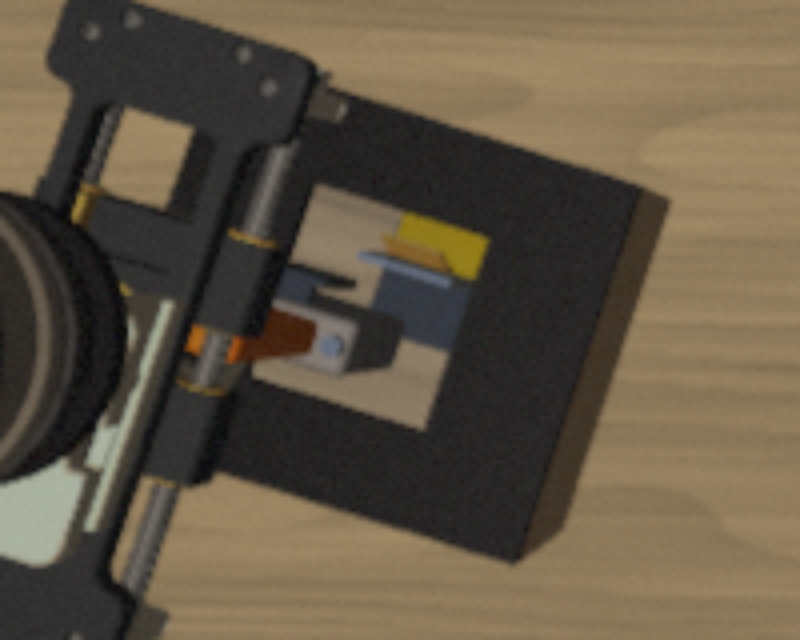

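View pics/v4_2.png

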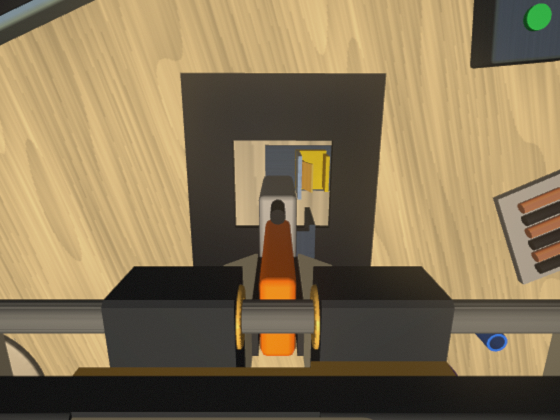

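```bash
python3 - <<'E'
from h import *
import pickle
P=pickle.load(open("p4.pkl","rb")); p=P[2]
print(-p["R"].T@p["t"])
uv=np.array([(181.5,73.5),(385,73.5),(234,141),(331,141),(329.5,226)])
X=np.array([(-90,100,120),(90,100,120),(-46,42,112),(46,42,112),(46,-42,120)])
q,r=fit([(p,X,uv)],[534,192,-.284]);print(q.round(3),r.round(1).tolist())
for pp in ([533.9,192.8,-.284],): print((proj(p,world(pp,X))-uv).round(1).tolist())
cv2.imwrite("pics/w4c.png",cv2.resize(p["pixels"][120:260,210:350,::-1],None,fx=4.2,fy=4.2,interpolation=cv2.INTER_CUBIC))
E
```

```text
[549.32392832 259.8660394  462.18567415]
[ 5.35167e+02  1.91480e+02 -2.80000e-01] [[-1.4, 0.2], [1.0, -0.2], [-0.2, -0.6], [0.7, -0.8], [0.0, 1.9]]
[[-2.9, -1.3], [-0.4, -0.9], [-1.8, -1.8], [-0.8, -1.6], [-1.7, 1.2]]
```

View pics/w4c.png

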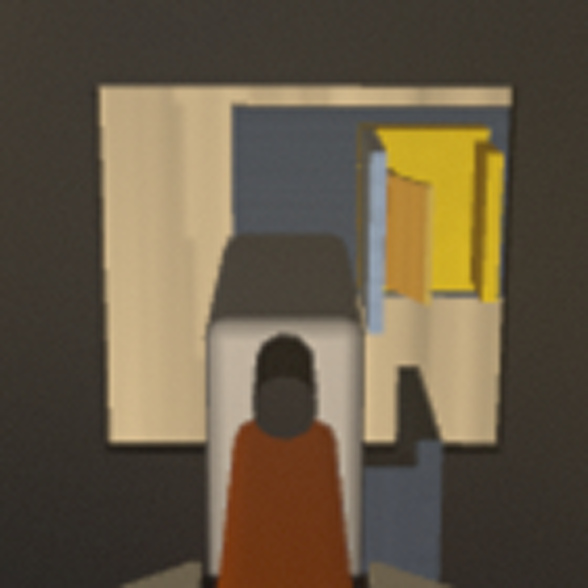

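```bash
python3 - <<'E'
from h import *
import pickle
P=pickle.load(open("p4.pkl","rb")); p=P[2]
def cw(a,b): return np.array([a,b])/4.2+[210,120]-0.5+0.5/4.2
ui=[(cw(98,86),(-46,42)),(cw(513,86),(46,42)),(cw(108,443),(-46,-42)),(cw(497,443),(46,-42))]
hk=[cw(368,150),cw(386,150),cw(368,333),cw(386,333)]
def res(q):
    r=[]
    for uv,(x,y) in ui:
        a=proj(p,world(q,[(x,y,112)]))[0]; b=proj(p,world(q,[(x,y,120 if y>0 else 112)]))[0]
        r+=[a[0]-uv[0],b[1]-uv[1]]
    for uv,(x,y) in [((181.5,73.5),(-90,100)),((385,73.5),(90,100))]:
        a=proj(p,world(q,[(x,y,120)]))[0]; r+=list(a-uv)
    return np.array(r)
s=least_squares(res,[534,192,-.284]);q=s.x;print(q.round(3),res(q).round(1)); print(res([533.9,192.8,-.284]).round(1))
for uv in hk:
    w=ray(p,uv,80); print((rz(q[2]).T@(w-[q[0],q[1],0])).round(1))
# handle/pack in wrist: body top edges at z = packz+70 ; pack z = tcpz-114.1
zp=304.1-114.1
for uv in [cw(208,330),cw(362,330),cw(228,236),cw(342,236)]:
    pass
print("body top corners cab", [(rz(q[2]).T@(ray(p,uv,zp+70)-[q[0],q[1],0])).round(1).tolist() for uv in [cw(208,322),cw(362,322)]])
print("tcp cab",(rz(q[2]).T@(np.array([528.2,187.2,304])-[q[0],q[1],0])).round(1))
E
```

```text
[ 5.34822e+02  1.91954e+02 -2.85000e-01] [ 0.5  0.4 -0.3  0.6  0.7  0.  -0.2  0.2 -1.5 -0.7  0.9 -0.2]
[-0.8 -0.2 -1.5 -0.  -0.4 -0.5 -1.2 -0.4 -2.9 -1.3 -0.4 -0.9]
[15.9 23.8 80. ]
[20.3 23.8 80. ]
[ 16.7 -22.6  80. ]
[ 21.3 -22.6  80. ]
body top corners cab [[-15.2, 22.1, 260.0], [5.6, 22.2, 260.0]]
tcp cab [ -5.   -6.4 304. ]
```

```bash
cat >> h.py <<'E'
CAB=[534.4,192.4,-0.284]
def go(o,x,y,zp):
    t=world(CAB,[(x,y,zp+114.1)])[0]; return plan(o,t,CAB[2],Rdown(o))
def Rdown(o):
    R=Rt(o);return R
def cab(o):
    v=rz(CAB[2]).T@(o["tool_pos"]-np.array([CAB[0],CAB[1],0])); v[2]-=114.1; 
    f=rz(CAB[2]).T@o["contact_force"]; R=Rt(o)
    print("t",round(o["time"],2),"pack cab",v.round(2),"F cab",f.round(2),"M",(rz(CAB[2]).T@o["moment"]).round(3),"dhead",round(np.arctan2(R[1,2],R[0,2])-CAB[2],3),"w",round(o["grip_width"],1))
E
python3 - <<'E'
from plant import *
from h import *
o=get_obs(); cab(o); print(go(o,-8,0,190))
E
```

```text
t 8.57 pack cab [ -4.54  -6.55 190.06] F cab [-0.62 -0.88 -0.58] M [-0.081  0.019 -0.074] dhead 0.003 w 13.8
(array([ 0.002,  0.219, -0.115]), np.float64(0.029))
```

Request:
{"api": "send_rows", "payload": {
  "series": "-1 0 0.22 -0.11 0.03; -1 0 0.22 -0.11 0.03; -1 0.5 0.22 -0.11 0.03; -1 1 0.22 -0.11 0.03; -1 1.4 0.22 -0.11 0.03; -1 1.5 0.22 -0.11 0.03; -1 1.5 0.22 -0.11 0.03; -1 1.5 0.22 -0.11 0.03"
}}

```text
time: 9.57
tool_pos: [527.1, 195.2, 259.7]
tcp_rot: [0.561, 1.57, 0.277]
contact_force: [0.9, -0.8, -2.5]
grip_width: 13.9
```

```bash
python3 - <<'E'
from plant import *
from h import *
import pickle
o=get_obs(); cab(o); print(go(o,-8,0,58))
P=[capture(n) for n in ("top","wrist")]; pickle.dump(P,open("p5.pkl","wb"))
for i,p in enumerate(P):cv2.imwrite(f"pics/v5_{i}.png",p["pixels"][:,:,::-1])
E
```

```text
t 9.57 pack cab [ -7.84   0.68 145.58] F cab [ 1.04 -0.48 -2.46] M [-0.11   0.024  0.018] dhead 0.001 w 13.9
(array([ 2.919, -0.024, -0.008]), np.float64(0.008))
```

View pics/v5_1.png

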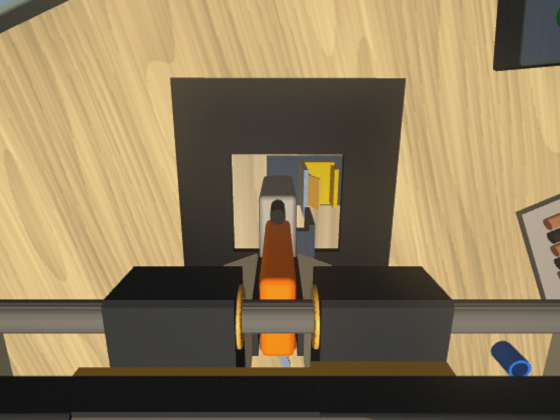

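The pack is centred over the opening. The wrist view shows the hook plate edge at about (304,185), to the right of the body, and all margins are clear. Descending to about 58 mm, with the tongue still above the plate.

Request:
{"api": "send_rows", "payload": {
  "series": "-1 0.4 -0.02 0 0; -1 0.8 -0.02 0 0; -1 1.2 -0.02 0 0; -1 1.6 -0.02 0 0; -1 2 -0.02 0 0; -1 2.4 -0.02 0 0; -1 2.8 -0.02 0 0; -1 2.9 -0.02 0 0"
}}

```text
time: 10.68
tool_pos: [526.2, 194.5, 171.0]
tcp_rot: [-2.689, 1.569, -2.972]
contact_force: [0.9, 0.3, -1.1]
grip_width: 14.1
```

Request:
{"api": "send_rows", "payload": {
  "series": "-1 0 0 0 0; -1 0 0 0 0; -1 0 0 0 0; -1 0 0 0 0"
}}

```text
time: 11.18
tool_pos: [526.7, 194.7, 172.4]
tcp_rot: [0.627, 1.57, 0.344]
contact_force: [0.1, -0.0, -1.1]
grip_width: 14.0
```

```bash
python3 - <<'E'
from plant import *
from h import *
import pickle
o=get_obs(); cab(o); print(go(o,-8,0,58))
P=[capture(n) for n in ("top","wrist","scene")]; pickle.dump(P,open("p6.pkl","wb"))
for i,p in enumerate(P):cv2.imwrite(f"pics/v6_{i}.png",p["pixels"][:,:,::-1])
o=get_obs(); cab(o)
E
```

```text
t 11.18 pack cab [-8.040e+00  1.000e-02  5.828e+01] F cab [ 0.08 -0.01 -1.13] M [-0.103  0.046 -0.062] dhead 0.001 w 14.0
(array([ 0.009, -0.   ,  0.001]), np.float64(0.009))
t 11.32 pack cab [-8.090e+00 -3.000e-02  5.812e+01] F cab [-0.18 -0.26 -1.57] M [-0.118  0.051 -0.012] dhead 0.001 w 13.9
```

View pics/v6_1.png

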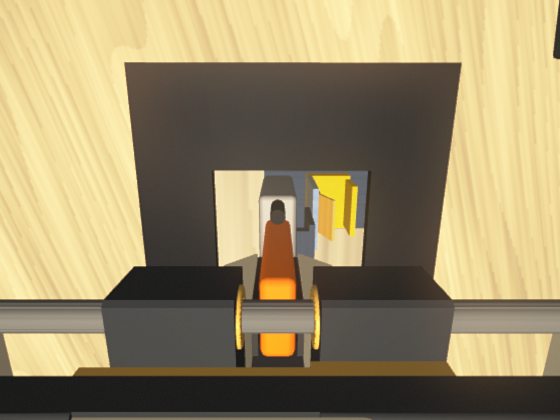

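Request:
{"api": "send_rows", "payload": {
  "series": "-1 0 0 0.05 0; -1 0 0 0.1 0; -1 0 0 0.15 0; -1 0 0 0.2 0; -1 0 0 0.25 0; -1 0 0 0.27 0; -1 0 0 0.27 0; -1 0 0 0.27 0"
}}

```text
time: 12.32
tool_pos: [534.3, 192.4, 172.1]
tcp_rot: [2.218, 1.571, 1.935]
contact_force: [-0.5, 0.3, -1.3]
grip_width: 14.1
```

```bash
python3 - <<'E'
from plant import *
from h import *
o=get_obs(); cab(o)
E
```

```text
t 12.32 pack cab [-9.000e-02 -3.000e-02  5.802e+01] F cab [-0.54  0.13 -1.29] M [-0.097  0.052 -0.008] dhead 0.001 w 14.1
```

Request:
{"api": "send_rows", "payload": {
  "series": "-1 0 0 0.02 0; -1 0 0 0.04 0; -1 0 0 0.06 0; -1 0 0 0.08 0; -1 0 0 0.09 0; -1 0 0 0.1 0; -1 0 0 0.1 0"
}}

```text
time: 13.2
tool_pos: [537.3, 191.5, 172.1]
tcp_rot: [0.999, 1.571, 0.715]
contact_force: [-0.2, -0.8, -2.3]
grip_width: 14.2
```

```bash
python3 - <<'E'
from plant import *
from h import *
o=get_obs(); cab(o)
E
```

```text
t 13.2 pack cab [ 3.000e+00 -3.000e-02  5.804e+01] F cab [ 0.01 -0.79 -2.35] M [-0.098  0.03   0.031] dhead 0.001 w 14.2
```

Free so far at 3.0 mm. Now finer steps, 0.6 mm per pair of rows.

Request:
{"api": "send_rows", "payload": {
  "series": "-1 0 0 0.01 0; -1 0 0 0.02 0; -1 0 0 0.03 0; -1 0 0 0.04 0; -1 0 0 0.05 0; -1 0 0 0.05 0"
}}

```text
time: 13.95
tool_pos: [538.7, 191.1, 172.1]
tcp_rot: [1.146, 1.571, 0.863]
contact_force: [-1.3, 0.6, -1.2]
grip_width: 14.2
```

```bash
python3 - <<'E'
from plant import *
from h import *
o=get_obs(); cab(o)
E
```

```text
t 13.95 pack cab [ 4.520e+00 -3.000e-02  5.804e+01] F cab [-1.43  0.21 -1.23] M [-0.113  0.037  0.028] dhead 0.001 w 14.2
```

Request:
{"api": "send_rows", "payload": {
  "series": "-1 0 0 0.01 0; -1 0 0 0.02 0; -1 0 0 0.03 0; -1 0 0 0.03 0"
}}

```text
time: 14.45
tool_pos: [539.6, 190.8, 172.1]
tcp_rot: [0.946, 1.571, 0.663]
contact_force: [0.9, 0.1, -1.4]
grip_width: 13.9
```

```bash
python3 - <<'E'
from plant import *
from h import *
o=get_obs(); cab(o)
E
```

```text
t 14.45 pack cab [ 5.420e+00 -4.000e-02  5.804e+01] F cab [ 0.79  0.37 -1.42] M [-0.063  0.05  -0.095] dhead 0.001 w 13.9
```

Request:
{"api": "send_rows", "payload": {
  "series": "-1 0 0 0.01 0; -1 0 0 0.02 0; -1 0 0 0.03 0; -1 0 0 0.03 0"
}}

```text
time: 14.95
tool_pos: [540.0, 190.7, 172.0]
tcp_rot: [-3.066, 1.57, 2.934]
contact_force: [-2.3, 0.0, -0.1]
grip_width: 14.0
```

```bash
python3 - <<'E'
from plant import *
from h import *
o=get_obs(); cab(o)
E
```

```text
t 14.95 pack cab [ 5.840e+00 -4.000e-02  5.793e+01] F cab [-2.21 -0.6  -0.07] M [-0.049  0.677 -0.099] dhead 0.001 w 14.0
```

Request:
{"api": "send_rows", "payload": {
  "series": "-1 0 0 0.01 0; -1 0 0 0.02 0; -1 0 0 0.03 0; -1 0 0 0.03 0"
}}

```text
time: 15.45
tool_pos: [540.4, 190.6, 172.0]
tcp_rot: [-3.06, 1.569, 2.939]
contact_force: [-5.9, 2.1, 2.0]
grip_width: 14.0
```

```bash
python3 - <<'E'
from plant import *
from h import *
o=get_obs(); cab(o)
E
```

```text
t 15.45 pack cab [ 6.260e+00 -4.000e-02  5.787e+01] F cab [-6.24  0.35  1.98] M [-0.038  1.565 -0.099] dhead 0.001 w 14.0
```

Request:
{"api": "send_rows", "payload": {
  "series": "-1 0 0 -0.05 0; -1 0 0 -0.1 0; -1 0 0 -0.115 0; -1 0 0 -0.115 0; -1 0 0 -0.115 0"
}}

```text
time: 16.08
tool_pos: [538.2, 191.3, 172.2]
tcp_rot: [0.377, 1.57, 0.094]
contact_force: [1.0, -0.8, -1.2]
grip_width: 13.9
```

```bash
python3 - <<'E'
from plant import *
from h import *
p=capture("wrist");cv2.imwrite("pics/v7.png",cv2.resize(p["pixels"][150:290,200:390,::-1],None,fx=4,fy=4,interpolation=cv2.INTER_CUBIC))
o=get_obs(); cab(o)
E
```

```text
t 16.12 pack cab [ 3.93e+00 -3.00e-02  5.81e+01] F cab [-0.09 -0.28 -0.04] M [-0.11   0.064  0.047] dhead 0.001 w 13.5
```

View pics/v7.png

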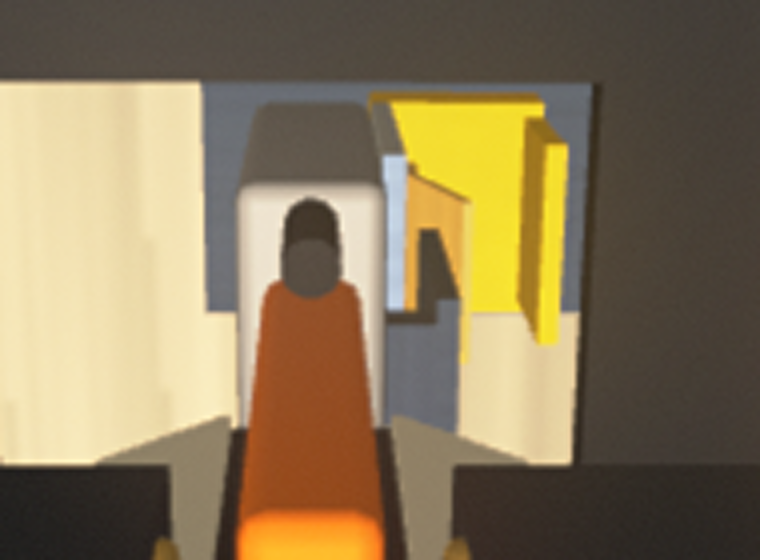

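The plate's edge (cols 385–407 in the crop) lies between the body and the tongue (420–460), and the felt contact at pack x ≈ 5.5 agrees with vision. Descending into the gap.

Request:
{"api": "send_rows", "payload": {
  "series": "-1 0.04 0 -0.01 0; -1 0.08 0 -0.01 0; -1 0.12 0 -0.01 0; -1 0.16 0 -0.01 0; -1 0.2 0 -0.01 0; -1 0.24 0 -0.01 0; -1 0.27 0 -0.01 0; -1 0.27 0 -0.01 0"
}}

```text
time: 17.12
tool_pos: [537.6, 191.4, 163.9]
tcp_rot: [3.12, 1.571, 2.837]
contact_force: [0.0, -0.3, -0.8]
grip_width: 13.7
```

```bash
python3 - <<'E'
from plant import *
from h import *
o=get_obs(); cab(o)
E
```

```text
t 17.12 pack cab [ 3.390e+00 -4.000e-02  4.984e+01] F cab [ 0.11 -0.27 -0.75] M [-0.129  0.067  0.011] dhead 0.001 w 13.7
```

Request:
{"api": "send_rows", "payload": {
  "series": "-1 0.04 0 0 0; -1 0.08 0 0 0; -1 0.12 0 0 0; -1 0.16 0 0 0; -1 0.2 0 0 0; -1 0.2 0 0 0"
}}

```text
time: 17.88
tool_pos: [537.6, 191.4, 157.9]
tcp_rot: [3.139, 1.571, 2.856]
contact_force: [-0.4, 0.5, -0.7]
grip_width: 14.1
```

```bash
python3 - <<'E'
from plant import *
from h import *
o=get_obs(); cab(o)
E
```

```text
t 17.88 pack cab [ 3.38 -0.05 43.81] F cab [-0.54  0.39 -0.72] M [-0.161  0.07   0.047] dhead 0.001 w 14.1
```

Both sides are clear and the tongue is past the plate's edge. Next, pushing into the keeper, with force checks along the way.

Request:
{"api": "send_rows", "payload": {
  "series": "-1 0.03 0 0 0; -1 0.06 0 0 0; -1 0.09 0 0 0; -1 0.12 0 0 0; -1 0.15 0 0 0; -1 0.18 0 0 0; -1 0.2 0 0 0; -1 0.2 0 0 0"
}}

```text
time: 18.88
tool_pos: [537.5, 191.5, 151.9]
tcp_rot: [3.012, 1.57, 2.728]
contact_force: [-3.5, 1.4, 1.5]
grip_width: 13.4
```

```bash
python3 - <<'E'
from plant import *
from h import *
o=get_obs(); cab(o)
E
```

```text
t 18.88 pack cab [ 3.24  0.   37.84] F cab [-3.72  0.37  1.52] M [-0.094  0.795 -0.042] dhead 0.001 w 13.4
```

Request:
{"api": "send_rows", "payload": {
  "series": "-1 0.03 0 0 0; -1 0.06 0 0 0; -1 0.09 0 0 0; -1 0.12 0 0 0; -1 0.15 0 0 0; -1 0.15 0 0 0"
}}

```text
time: 19.62
tool_pos: [537.3, 191.4, 147.0]
tcp_rot: [-2.832, 1.57, -3.115]
contact_force: [-3.5, 2.4, -0.6]
grip_width: 13.5
```

```bash
python3 - <<'E'
from plant import *
from h import *
o=get_obs(); cab(o)
E
```

```text
t 19.62 pack cab [ 3.1  -0.12 32.94] F cab [-4.02  1.37 -0.63] M [ 0.007  1.002 -0.024] dhead 0.001 w 13.5
```

Request:
{"api": "send_rows", "payload": {
  "series": "-1 0.03 0 0 0; -1 0.07 0 0 0; -1 0.11 0 0 0; -1 0.15 0 0 0; -1 0.19 0 0 0; -1 0.23 0 0 0; -1 0.26 0 0 0; -1 0.26 0 0 0"
}}

```text
time: 20.62
tool_pos: [537.6, 191.4, 139.6]
tcp_rot: [-3.132, 1.571, 2.868]
contact_force: [-4.1, 1.6, -0.4]
grip_width: 14.0
```

```bash
python3 - <<'E'
from plant import *
from h import *
o=get_obs(); cab(o)
E
```

```text
t 20.62 pack cab [ 3.34 -0.03 25.46] F cab [-4.42  0.33 -0.4 ] M [-0.063  1.065 -0.045] dhead 0.001 w 14.0
```

Request:
{"api": "send_rows", "payload": {
  "series": "-1 0.02 0 0 0; -1 0.04 0 0 0; -1 0.06 0 0 0; -1 0.08 0 0 0; -1 0.1 0 0 0; -1 0.1 0 0 0"
}}

```text
time: 21.38
tool_pos: [537.6, 191.4, 136.6]
tcp_rot: [2.869, 1.571, 2.586]
contact_force: [-4.1, 1.5, -0.1]
grip_width: 13.5
```

```bash
python3 - <<'E'
from plant import *
from h import *
o=get_obs(); cab(o)
E
```

```text
t 21.38 pack cab [ 3.38 -0.03 22.52] F cab [-4.32  0.31 -0.13] M [-0.032  0.958  0.009] dhead 0.001 w 13.5
```

Now feel for the landing in 0.6 mm steps.

Request:
{"api": "send_rows", "payload": {
  "series": "-1 0.02 0 0 0; -1 0.04 0 0 0; -1 0.06 0 0 0; -1 0.06 0 0 0"
}}

```text
time: 21.88
tool_pos: [537.6, 191.4, 134.8]
tcp_rot: [2.801, 1.571, 2.517]
contact_force: [-3.4, 0.5, 0.1]
grip_width: 14.0
```

```bash
python3 - <<'E'
from plant import *
from h import *
o=get_obs(); cab(o)
E
```

```text
t 21.88 pack cab [ 3.39 -0.05 20.74] F cab [-3.38 -0.48  0.14] M [-3.200e-02  1.008e+00  1.000e-03] dhead 0.001 w 14.0
```

Request:
{"api": "send_rows", "payload": {
  "series": "-1 0.01 0 0 0; -1 0.02 0 0 0; -1 0.03 0 0 0; -1 0.03 0 0 0"
}}

```text
time: 22.38
tool_pos: [537.7, 191.4, 134.0]
tcp_rot: [1.221, 1.571, 0.937]
contact_force: [-3.6, 1.3, 0.1]
grip_width: 14.1
```

```bash
python3 - <<'E'
from plant import *
from h import *
o=get_obs(); cab(o)
E
```

```text
t 22.38 pack cab [ 3.44 -0.03 19.95] F cab [-3.85  0.22  0.08] M [-0.065  0.986 -0.062] dhead 0.001 w 14.1
```

Request:
{"api": "send_rows", "payload": {
  "series": "-1 0.01 0 0 0; -1 0.02 0 0 0; -1 0.03 0 0 0; -1 0.03 0 0 0"
}}

```text
time: 22.88
tool_pos: [537.7, 191.5, 134.0]
tcp_rot: [0.595, 1.57, 0.311]
contact_force: [-5.7, 1.7, 6.1]
grip_width: 13.8
```

```bash
python3 - <<'E'
from plant import *
from h import *
o=get_obs(); cab(o)
E
```

```text
t 22.88 pack cab [ 3.47  0.04 19.88] F cab [-6.    0.04  6.11] M [-0.325  1.307  0.035] dhead 0.001 w 13.8
```

Request:
{"api": "send_rows", "payload": {
  "series": "-1 0.01 0 0 0; -1 0.02 0 0 0; -1 0.02 0 0 0"
}}

```text
time: 23.25
tool_pos: [537.8, 191.5, 133.9]
tcp_rot: [0.512, 1.57, 0.229]
contact_force: [-6.5, 0.6, 10.2]
grip_width: 13.6
```

```bash
python3 - <<'E'
from plant import *
from h import *
o=get_obs(); cab(o)
E
```

```text
t 23.25 pack cab [ 3.49  0.05 19.8 ] F cab [-6.37 -1.25 10.19] M [-4.380e-01  1.531e+00  1.000e-03] dhead 0.001 w 13.6
```

Landed: z stalled at 19.8 mm while the upward force rose to 10 N. I'll relieve the press and shift −x so that the keeper load is carried by the plate before release.

Request:
{"api": "send_rows", "payload": {
  "series": "-1 -0.03 0 0 0; -1 -0.03 0 -0.02 0; -1 -0.03 0 -0.04 0; -1 -0.03 0 -0.05 0; -1 -0.03 0 -0.05 0"
}}

```text
time: 23.88
tool_pos: [537.2, 191.7, 133.9]
tcp_rot: [0.294, 1.568, 0.011]
contact_force: [-0.7, -1.1, 4.2]
grip_width: 14.2
```

```bash
python3 - <<'E'
from plant import *
from h import *
o=get_obs(); cab(o)
p=capture("wrist");cv2.imwrite("pics/v8.png",p["pixels"][:,:,::-1])
s=capture("scene");cv2.imwrite("pics/v8s.png",cv2.resize(s["pixels"][60:335,330:560,::-1],None,fx=2.1,fy=2.1,interpolation=cv2.INTER_CUBIC))
E
```

```text
t 23.88 pack cab [ 2.87  0.06 19.82] F cab [-0.36 -1.29  4.2 ] M [-0.401  0.096 -0.032] dhead 0.001 w 14.2
```

View pics/v8.png

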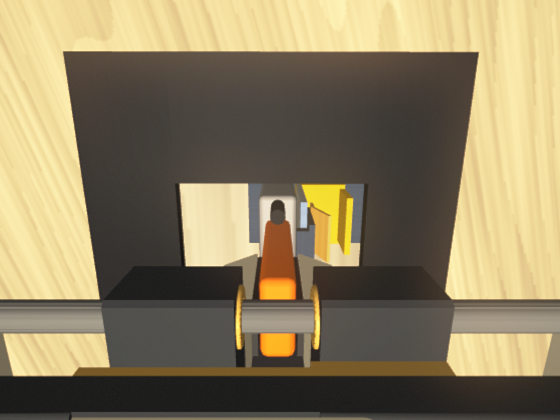

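View pics/v8s.png

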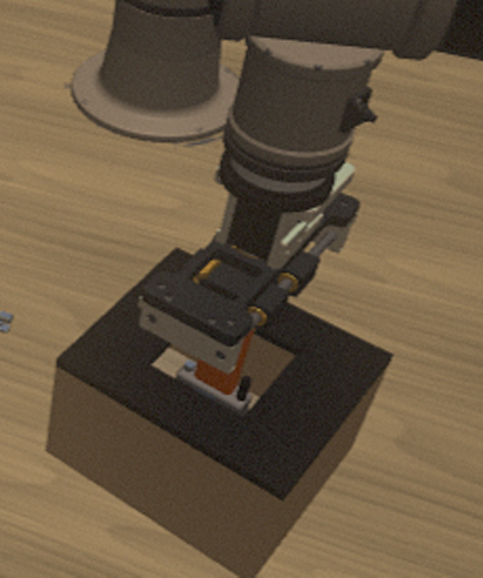

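Lateral force and moment are near zero and the pack bears on the hook. The scene view shows the fingers above the frame. Releasing.

Request:
{"api": "send_rows", "payload": {
  "series": "-0.4 0 0 0 0; -0.4 0 0 0 0; -0.4 0 0 0 0; -0.4 0 0 0 0"
}}

```text
time: 24.48
tool_pos: [536.2, 191.8, 133.3]
tcp_rot: [-3.128, 1.571, 2.871]
contact_force: [0.2, -0.4, -0.4]
grip_width: 27.6
```

```bash
python3 - <<'E'
from plant import *
from h import *
o=get_obs(); cab(o)
p=capture("wrist");cv2.imwrite("pics/v9.png",p["pixels"][:,:,::-1])
E
```

```text
t 24.48 pack cab [ 1.92 -0.04 19.16] F cab [ 0.26 -0.32 -0.36] M [-0.103  0.046  0.019] dhead 0.001 w 27.6
```

View pics/v9.png

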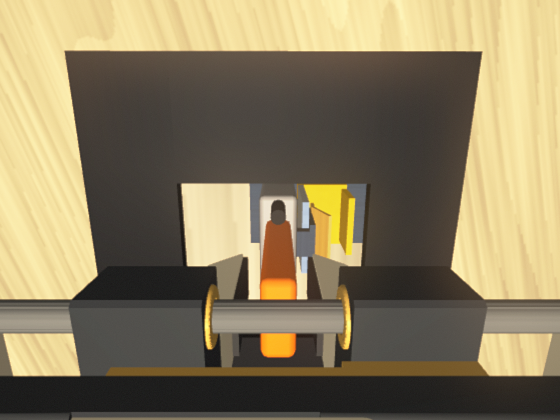

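The handle (cols 260–296) is free between the jaws (245 and 315), and the wrist loads are back to baseline. Raising straight up.

Request:
{"api": "send_rows", "payload": {
  "series": "-0.4 -0.2 0 0 0; -0.4 -0.6 0 0 0; -0.4 -1.2 0 0 0; -0.4 -2 0 0 0; -0.4 -3 0 0 0; -0.4 -4 0 0 0; -0.4 -5 0 0 0; -0.4 -5 0 0 0"
}}

```text
time: 25.52
tool_pos: [537.3, 192.1, 286.8]
tcp_rot: [0.497, 1.564, 0.214]
contact_force: [-0.4, -0.6, -0.7]
grip_width: 28.0
```

Request:
{"api": "send_rows", "payload": {
  "series": "-0.4 0 -1.5 -0.5 0; -0.4 0 -3 -1.5 0; -0.4 0 -4.5 -2.5 0; -0.4 0 -5.5 -3 0; -0.4 0 -5.5 -3 0; -0.4 0 -5.5 -3 0; -0.4 0 -5.5 -3 0; -0.4 0 -5.5 -3 0"
}}

```text
time: 26.52
tool_pos: [404.1, 59.0, 283.1]
tcp_rot: [-3.093, 1.57, 2.908]
contact_force: [0.5, 0.2, 1.2]
grip_width: 27.7
```

```bash
python3 - <<'E'
from plant import *
from h import *
import pickle
o=get_obs(); st(o)
P=[capture(n) for n in ("top","scene")]; pickle.dump(P,open("p10.pkl","wb"))
cv2.imwrite("pics/f_t.png",P[0]["pixels"][:,:,::-1]);cv2.imwrite("pics/f_s.png",P[1]["pixels"][:,:,::-1])
cv2.imwrite("pics/f_tc.png",cv2.resize(P[0]["pixels"][175:320,55:215,::-1],None,fx=4,fy=4,interpolation=cv2.INTER_CUBIC))
cv2.imwrite("pics/f_sc.png",cv2.resize(P[1]["pixels"][155:315,345:525,::-1],None,fx=4,fy=3.75,interpolation=cv2.INTER_CUBIC))
for i,p in enumerate(P):
  for th in ["pack","spare","lapel_clip","battery_door","mic_sleeve"]:
    print(i,th,[(np.round(d["point"],1).tolist(),round(d["score"],2)) for d in place_of(p,th)][:4])
for p in P: print(proj(p,world([*(world(CAB,[(2,0,0)])[0][:2]),CAB[2]],[(7,17,170),(7,-17,170),(-7,-17,170),(-7,17,170)])).round(1).tolist())
E
```

```text
t 26.52 pos [404.1  59.  283.1] zhead -0.282 xax [-7.e-04  2.e-04 -1.e+00] F [0.53 0.22 1.21] M [-0.12  0.09 -0.01] w 27.7 q6 [-0.04  0.08  1.71  0.    1.36  0.24]
0 pack [([669.7, -175.8, 1.3], 0.96), ([531.7, 192.2, 23.6], 0.84), ([584.8, -359.2, -0.5], 0.58)]
0 spare [([541.7, -134.8, 9.3], 0.74)]
0 lapel_clip [([462.1, -29.9, 1.2], 0.52)]
0 battery_door [([731.1, -302.5, 0.6], 0.73)]
0 mic_sleeve [([748.8, -109.4, 1.5], 0.49)]
1 pack [([669.6, -179.9, -0.1], 0.8), ([586.1, -364.2, 1.6], 0.59)]
1 spare [([541.2, -137.9, 7.5], 0.74)]
1 lapel_clip [([466.8, -30.1, -2.9], 0.63), ([554.0, -188.4, -0.1], 0.2)]
1 battery_door [([729.2, -302.7, -1.9], 0.83)]
1 mic_sleeve [([749.5, -109.8, 0.5], 0.71)]
[[115.3, 238.3], [134.5, 244.4], [131.8, 252.3], [112.6, 246.2]]
[[448.2, 216.3], [429.2, 206.5], [433.7, 202.0], [452.5, 211.6]]
```

View pics/f_tc.png

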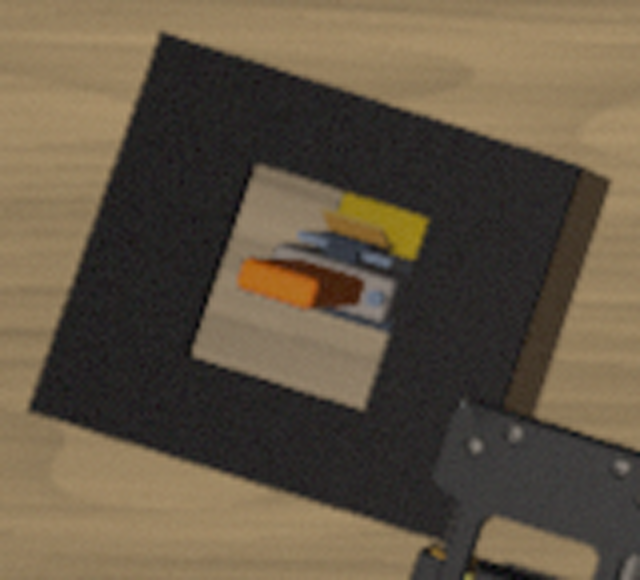

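View pics/f_sc.png

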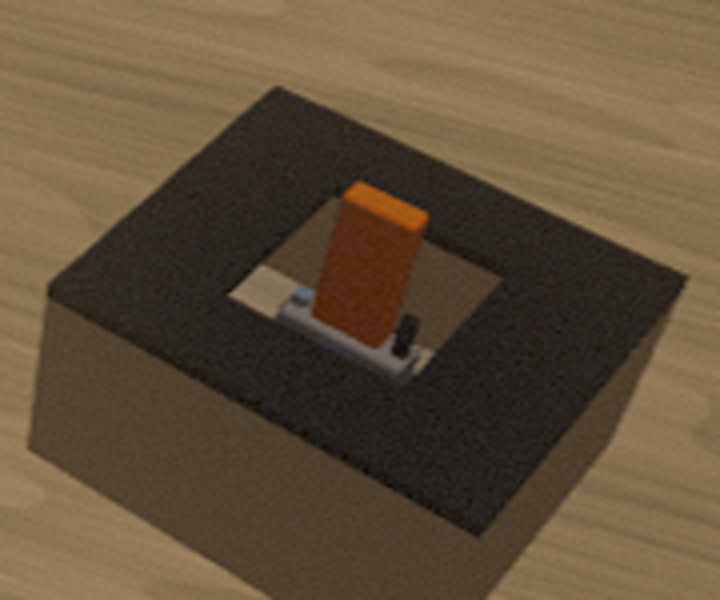

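View pics/f_s.png

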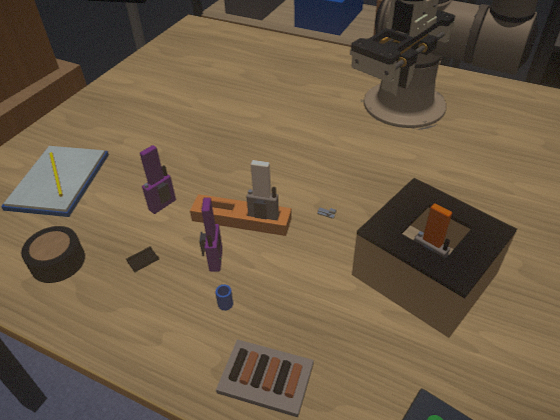

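The pack hangs upright in the opening: top crop handle at (280,283) against a predicted (274,281), scene crop (388,205) against (384,203). The spare pack and the loose items are where they were, and the arm is clear. Handing in.

```bash
python3 - <<'E'
from plant import *
print(close_job()); 
E
```

```text
the job is handed in; nothing more can be done
None
```

I took the orange-handled pack out of the stand, lowered it through the opening and hung it on the hook. I let go and handed the job in just after 26.6 s of the 58 s allowed; no verdict is reported.

- **Finding the hook:** The body touched the plate at pack x ≈ 5.5 mm, putting the plate's −x face at about 16.5 mm in the cabinet. That agrees with what I measured in the pictures. The sideways force reached about 6 N.
- **Pressing home:** I backed off about 2 mm and pressed down past the keeper. The pack stopped at z ≈ 19.8 mm, and the upward force rose to about 10 N, against the 20 N limit. I then eased the press and the sideways load before opening the fingers.
- **Last checks:** With the fingers open, the wrist loads were back to their resting values. The top and scene pictures show the pack upright in the opening, with the handle about 1–2 px from where I predicted. The spare, lapel clip and mic sleeve had not moved beyond the few millimetres of detection error. I had no starting reading for the battery door; it looks unmoved in the scene pictures.
- **Disagreements:** In the last scene picture the detector found only the purple look-alikes, not the hung pack. In the top view it put the hung pack about 5 mm −x of where I expected and 4 mm high, at about its stated 4 mm accuracy.

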